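# Hang the rack frame on its two hooks

### The job

Pick up the blue rack frame from the bench and hang it by its top rail on the two red hooks of the stand, so that each hook sits fully home in its notch under the rail. The hook bar is not clamped exactly in the middle of the stand, so rest the rail lightly on the hooks and slide it sideways until both notches drop in; while still holding it, press it down gently (about as hard as a one-kilo weight) to check that both are seated, then let go. Never lean hard on the hooks, and leave the spray can, tape measure and masking tape where they are.

Things in the scene. Friction and masses are not known exactly. Their poses are not given: they have to be found in the camera images.
- rack_frame: Blue steel ladder-like frame, 0.35 to 0.7 kg, standing on two rubber feet (70 mm long in x). Origin on the bench under its centre; y along its width, x through its thickness, z up. Side bars 12 mm square at y = +-128 mm below the rail; rungs 10 mm thick at heights 22 and 60 mm. Front and back hang equally well; yaw at the start within 0.25 rad, no need to turn it round.
- rail_grip (a point): Middle of the frame's top rail, 140 mm above the frame's origin: grip here, closing along the frame's x. The rail is 280 mm long (y), 14 mm thick (x); underside 130 mm, top 152 mm above the origin; black over its middle 48 mm. The hooks enter through the gap between the rail and the upper rung.
- notch_left (a point): Centre of the ceiling of the notch in the rail's underside at frame y = +80 mm, 140 mm above the frame's origin. The notch is 16 mm wide (y), 10 mm deep, open through the rail's thickness.
- notch_right (a point): The same for the second, equal notch, at frame y = -80 mm.
- hook_stand: Fixed stand: dark base plate 110 x 250 x 8 mm, two grey uprights 222 mm high at its back, a grey hook bar (front at x = 57 mm, its two black knobs reach to x = 47 mm at y = +-35 mm) with two red hooks reaching towards the robot. Origin on the bench below the middle of the two hooks' nominal place; x away from the robot, y along the width; yaw within 0.2 rad.
- saddle_nominal (a point): Nominal middle between the two hook saddles, 180 mm above the stand's origin. The hooks sit 80 mm to either side of it along the stand's y. TRUE place: the bar with both hooks is clamped up to 15 mm off this to either side along y and up to 3 mm higher or lower, different each time and not measured; x is true. It is rigid and does not yield.
- hook_shape (a point): Point 40 mm above saddle_nominal. Each hook is a U, 10 mm wide (y): flat saddle 22 mm long (stand x -11 to +11 mm), front tip 8 mm and rear stop 6 mm thick, both 16 mm above the saddle; the rail lies in both U's along y. With the rail on the saddles outside the notches, the notch ceilings are 10 mm above the saddles; with both home, level with them.
- aerosol: White spray can, 67 mm diameter, 225 mm high, standing left of the frame; origin at the centre of its underside. Must stay.
- tape_meas: Yellow tape measure, 36 x 76 x 64 mm, right of the frame; origin at the centre of its underside. Must stay.
- tape_roll: Roll of masking tape, 100 mm diameter, 25 mm high, lying right of the stand; origin at the centre of its underside. Must stay.

How it is judged:
On the way, in this order (a step that is already met when the one before it is completed fails the run):
1. the frame is lifted clear of the bench in the fingers (height (world z) of rack_frame above 0.02 m and contact force between the fingers and rack_frame above 2 N), for 0.2 s.
2. both notches are home on the hooks and the frame, still held in the fingers, bears on the hooks with more than 6 N (its weight included) for 0.3 s (z of notch_left in the frame of hook_stand between 0.174 and 0.185 m and x of notch_left in the frame of hook_stand between -0.009 and 0.009 m and z of notch_right in the frame of hook_stand between 0.174 and 0.185 m and x of notch_right in the frame of hook_stand between -0.009 and 0.009 m and contact force between the fingers and rack_frame above 2 N and contact force between rack_frame and hook_stand above 6 N), for 0.3 s.
At the end, for the whole second after the job is handed in: The frame hangs at rest from both hooks: each notch ceiling is 174 to 185 mm above the stand's origin (home in the notch; it would be at least 187 mm on the plain rail) and within 9 mm of the saddle's middle in x, the frame is within 0.08 rad of upright, and it is released (z of notch_left in the frame of hook_stand between 0.174 and 0.185 m and x of notch_left in the frame of hook_stand between -0.009 and 0.009 m and z of notch_right in the frame of hook_stand between 0.174 and 0.185 m and x of notch_right in the frame of hook_stand between -0.009 and 0.009 m and angle between rack_frame's own z axis and vertical below 0.08 rad and linear speed of rack_frame below 0.02 m/s and contact force between rack_frame and hook_stand above 1 N); the robot touches nothing.
It fails at once if the frame is pressed on the stand or hooks with more than 30 N (contact force between rack_frame and hook_stand above 30 N).
It fails at once if a bystander is shifted by more than 15 mm or tipped (distance of any of aerosol, tape_meas, tape_roll from where it was at the start of the episode above 0.015 m or angle between any of aerosol, tape_meas, tape_roll's own z axis and vertical above 0.3 rad).
It also fails if it takes over 56 s, if anything falls off the work surface, if the arm or the gripper's body presses on something with over 40 N, if the wrist force passes 120 N, or if a joint passes its speed limit or range.

### The arm

A 6-joint arm with a two-finger parallel gripper is mounted at the origin on a cart in front of the work surface, level with it; the furniture and walls round the work are solid. World frame = base frame: x ahead of the robot, y to its left, z up, the work surface at z = 0. Lengths are in m, angles in rad, forces in N, time in s.
With the tool pointing down it reaches from about 0.375 to 0.9 m from the base axis. Payload 3.1 kg.
Tool frame: the origin (TCP) lies at the centre of the arm's flange, where the gripper is bolted on; the fingertips stand 182 mm ahead of it and the grasp point (between the pads) lies 164 mm ahead of it; z points along the fingers, y is the line along which they close (so a half turn about z gives the same grasp; the last joint's range is limited). The gripper opens to 87 mm and grips with 3 to 60 N. Pads are 19 mm wide; open, the fingers measure 117 mm over their backs; the gripper's body (75 mm by 190 mm) begins 51 mm behind the grasp point.
Start: joints at [1.155, 0.527, 1.433, -0, 1.181, -0.178], TCP at [0.147, 0.607, 0.405] pointing down, gripper open.
Joint ranges: [-3.08, 3.08], [-0.75, 2.2], [0.22, 2.44], [-1.43, 4.57], [0, 2.65], [-2.85, 2.85]. Speed limits (rad/s): [2.79, 2.79, 3.14, 3.14, 3.14, 3.14].

### API

Orientations are given as a unit quaternion [x, y, z, w].
In Python, from rig import * gives the robot as it stands.
- The arm moves only by the tool move_arm, never from a script. Its argument "commands" is a list that holds one entry, the list of rows, each a list of 6 numbers: the shift along the tool's x, y, z in units of 40 mm (1.0 is 40 mm), then the turn, a rotation vector about the tool's x, y, z in rad. A call has 1 to 12 rows; each row is the pose to reach, as a shift and turn from the pose commanded when the call began, along the tool's axes at that moment; what a row does not reach only later rows make up. A row lasts 1/8 s, in which the tool goes at most 62.5 mm and 10.7 degrees, less where a joint would pass 70% of its speed; a pose out of reach is approached as far as the arm can. A call with a gripper value outside its range is refused whole. "claw" is the closure, from -1 (fully open) to 1 (shut), so that 0 is half open, set as the call begins (left out, the last holds). The fingers move at their own pace and stop on an object; "squeeze" is the grip in N (left out, the last holds). Time passes only in rows, so rows that repeat a pose let the fingers close. It gives the time, the measured TCP pose, the force, the opening and the grip force at its end, in the units of the state.
- get_obs(): the state, without advancing time (a new reading comes with each control period).
- camera(name): name is "scene" or "top" or "wrist"; returns a dict with "pixels" (400x640x3 uint8, blue, green, red), "range_z" (400x640 float32, m along the optical axis (not along the pixel's ray), 0 where there is no reading), "camera_matrix" (3x3 intrinsics, pixels), "extrinsics" (4x4, takes a point from world to camera coordinates). Camera axes: x right, y up, looking along -z (the intrinsics and any distortion apply to the point x, -y, -z); pixel columns grow to the right and rows downward; lengths in m; the calibration is good to about 2 mm. A picture is of the moment at which its call begins.
- hand_in(): hands the job in; it is judged then, once.
The state is a dict: "time": time; "q": joint angles; "joint_velocities": joint speeds; "joint_torque": joint torques, N m; "position": TCP position; "tool_rot": TCP orientation; "ft_force": force on the tool from outside, world axes, zero at the start; "moment": the same for the moment, N m; "grip_width": finger opening in m; "grip_force": force on a finger pad.
Only numpy, scipy, OpenCV 4.12 (cv2) and the standard library are available. Lean on these libraries where they do the work, as an engineer would, in place of code of your own. Each camera call takes 0.05 s, during which the arm holds its last target. There are 200 camera calls.

## Working session

There is one attempt and no reset: what is moved stays moved. The work goes in short steps, Python scripts to look and compute and a tool call to move; the robot and the scene stay as the last step left them, time stands still between calls to the robot, and variables do not carry over. Pictures are saved under pics/ and viewed, at most 10 in all, crops included, and the job is handed in when it is done.

Besides the shell and the picture viewer there is one more tool, called after "Call:" as a command line: name --argument value ..., lists and objects as JSON in quotes. move_arm: Moves the arm, as the interface text tells. Its arguments: {"type":"object","properties":{"commands":{"type":"array","items":{"type":"array","items":{"type":"array","items":{"type":"number"}}}},"claw":{"type":"number"},"squeeze":{"type":"number"}},"required":["commands"]}

```bash
mkdir -p pics; ls; python3 - <<'E'
from rig import *
import cv2,numpy as np
o=get_obs(); print({k:np.round(v,3) for k,v in o.items()})
for n in ("scene","top"):
    c=camera(n); np.savez(n+".npz",**c); cv2.imwrite(f"pics/{n}0.png",c["pixels"]); print(n,c["camera_matrix"].round(1).tolist(),np.round(c["extrinsics"],3).tolist(),(c["range_z"]>0).mean())
E
```

```text
pics
{'time': np.float64(0.0), 'q': array([ 1.154,  0.528,  1.434, -0.   ,  1.181, -0.179]), 'joint_velocities': array([ 0.   ,  0.002,  0.001,  0.   , -0.001, -0.   ]), 'joint_torque': array([-1.0000e-03, -4.4004e+01, -1.7659e+01,  6.3000e-02,  5.8000e-02,
       -0.0000e+00]), 'position': array([0.147, 0.607, 0.404]), 'tool_rot': array([ 0.119,  0.993, -0.001, -0.   ]), 'ft_force': array([-0.04 , -0.052, -0.413]), 'moment': array([-0.04 ,  0.036,  0.035]), 'grip_force': np.float64(0.0), 'grip_width': np.float64(0.087)}
scene [[371.2, 0.0, 319.9], [0.0, 371.2, 198.0], [0.0, 0.0, 1.0]] [[0.441, -0.897, 0.019, -0.288], [0.611, 0.316, 0.726, -0.395], [-0.657, -0.308, 0.688, -0.858], [0.0, 0.0, 0.0, 1.0]] 0.996
top [[482.5, 0.0, 318.3], [0.0, 482.5, 192.9], [0.0, 0.0, 1.0]] [[-0.005, -1.0, 0.025, -0.066], [0.985, -0.001, 0.172, -0.564], [-0.172, 0.026, 0.985, -1.483], [0.0, 0.0, 0.0, 1.0]] 0.9960859375
```

View pics/scene0.png

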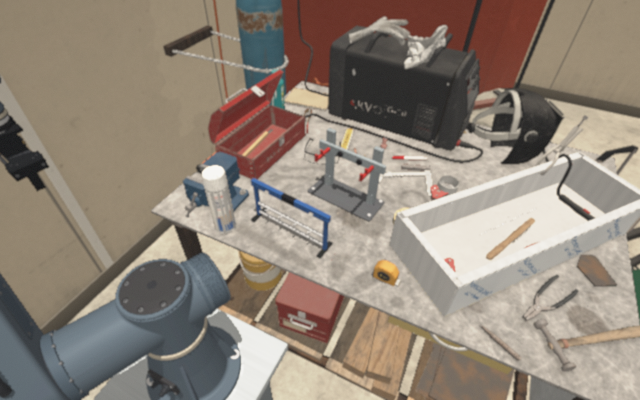

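View pics/top0.png

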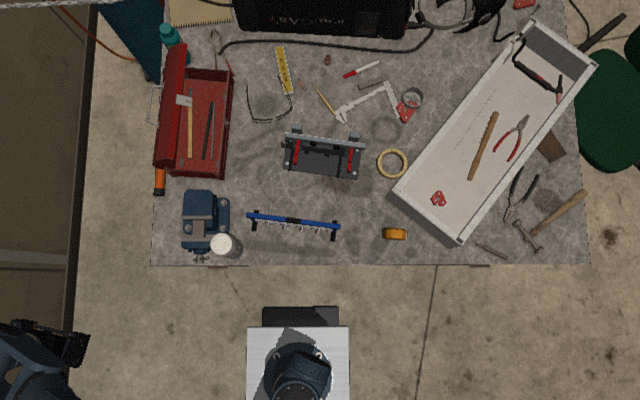

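The scene view shows the blue frame at about (290,215), with the can to its left at (218,195) and the stand behind it at (345,175). In the top view the rail runs from (247,214) to (340,229). The red hooks are near (297,152) and (350,160), the tape roll is at (392,163), the tape measure at (395,234) and the can at (221,245).

```bash
cat > h.py <<'E'
import numpy as np,cv2
from scipy.spatial.transform import Rotation as R
def world(c):
    K=c["camera_matrix"];E=c["extrinsics"];d=c["range_z"]
    v,u=np.mgrid[:d.shape[0],:d.shape[1]]
    p=np.stack([(u-K[0,2])/K[0,0]*d,-(v-K[1,2])/K[1,1]*d,-d],-1)
    return (p-E[:3,3])@E[:3,:3]
def line(P):  # centre (mid of extent) and yaw of y-like axis, from xy points
    xy=P[:,:2]; r=cv2.minAreaRect(xy.astype(np.float32)*1000)
    b=cv2.boxPoints(r)/1000; e=[b[1]-b[0],b[2]-b[1]]; a=max(e,key=np.linalg.norm); a=a*np.sign(a[1])
    return np.array(r[0])/1000, np.array(r[1]), np.arctan2(-a[0],a[1])
def masks(c):
    h=cv2.cvtColor(c["pixels"],cv2.COLOR_BGR2HSV); H,S,V=h[...,0],h[...,1],h[...,2]
    return dict(blue=(H>105)&(H<125)&(S>150)&(V>70), red=((H<6)|(H>174))&(S>150)&(V>80))
E
python3 - <<'E'
from h import *
for n in("top","scene"):
    c=dict(np.load(n+".npz"));W=world(c);m=masks(c);
    x,y,z=W[...,0],W[...,1],W[...,2]
    box=(x>.3)&(x<.9)&(abs(y)<.35)
    b=W[m["blue"]&box&(z>.12)&(z<.165)&(y<.17)]
    print(n,"rail",len(b),b.min(0).round(3),b.max(0).round(3),[np.round(t,3) for t in line(b)],np.median(b[:,2]))
    k=(m["red"]&box&(z>.16)&(z<.22)&(y<.2)).astype(np.uint8)
    nl,lab,st,ce=cv2.connectedComponentsWithStats(k)
    for i in range(1,nl):
        if st[i,4]>5: q=W[lab==i]; print(" hook",st[i],q.mean(0).round(3),q.min(0).round(3),q.max(0).round(3))
    u=W[box&(z>.205)&(z<.24)&(x>.55)&(y<.16)&(y>-.2)]; print(" uprights",len(u),u.min(0).round(3),u.max(0).round(3)) if len(u) else 0
    p=W[box&(z>.21)&(z<.24)&(x<.55)]; print(" can",len(p),np.median(p,0).round(3),p.min(0).round(3),p.max(0).round(3))
    g=cv2.cvtColor(c["pixels"],cv2.COLOR_BGR2GRAY)
    pl=W[box&(z>.004)&(z<.016)&(g<95)&(x>.55)&(y<.12)&(y>-.2)]; print(" plate",len(pl),[np.round(t,3) for t in line(pl)],pl.min(0).round(3),pl.max(0).round(3))
c=dict(np.load("top.npz"));cv2.imwrite("pics/crop.png",cv2.resize(c["pixels"][110:270,190:420],None,fx=3.4,fy=3.4,interpolation=cv2.INTER_CUBIC))
E
```

```text
top rail 336 [ 0.442 -0.125  0.133] [0.488 0.147 0.16 ] [array([0.466, 0.011]), array([275.964,  12.715]), np.float32(-0.134)] 0.15053076097695878
 hook [293 139   7  25  80] [0.665 0.    0.182] [ 0.629 -0.008  0.172] [0.704 0.009 0.201]
 hook [348 147   5  24  75] [ 0.644 -0.158  0.181] [ 0.606 -0.166  0.171] [ 0.682 -0.151  0.201]
 uprights 158 [ 0.694 -0.184  0.206] [0.739 0.015 0.237]
 can 412 [0.394 0.204 0.223] [0.364 0.175 0.211] [0.425 0.236 0.232]
 plate 1616 [array([ 0.728, -0.04 ]), array([346.329, 314.883]), np.float32(-1.549)] [ 0.552 -0.2    0.004] [0.898 0.118 0.016]Traceback (most recent call last):
  File "<stdin>", line 7, in <module>
    return umr_minimum(a, axis, None, out, keepdims, initial, where)
ValueError: zero-size array to reduction operation minimum which has no identity
```

```bash
python3 - <<'E'
from h import *
c=dict(np.load("top.npz"));W=world(c);m=masks(c);x,y,z=np.moveaxis(W,-1,0)
box=(x>.55)&(x<.75)&(y<.05)&(y>-.2)&(z>.15)&(z<.22)
P=W[m["red"]&box];th=-.133;ex=np.array([np.cos(th),np.sin(th)]);ey=np.array([-ex[1],ex[0]])
o=np.array([.6545,-.079]);X=(P[:,:2]-o)@ex;Y=(P[:,:2]-o)@ey
for s in(1,-1):
    k=(Y*s>0);print("hook",s,"y",np.percentile(Y[k],[2,50,98]).round(4),"x",X[k].min().round(4),X[k].max().round(4))
    f=k&(X<.0); print(" yfit slope",np.polyfit(X[k],Y[k],1).round(4))
    for a in np.argsort(X[k])[::3]: print((X[k][a]*1000).round(1),(P[k][a,2]*1000).round(0),end="; ")
    print()
c2=dict(np.load("scene.npz"));W2=world(c2);m2=masks(c2);x,y,z=np.moveaxis(W2,-1,0)
print("scene offsets",)
b=W2[m2["blue"]&(x>.4)&(x<.52)&(abs(y)<.2)&(z>.145)&(z<.165)];print(len(b),b.mean(0) if len(b) else 0)
for cc,n in((c,"top"),):cv2.imwrite("pics/crop.png",cv2.resize(cc["pixels"][110:270,190:420],None,fx=3.4,fy=3.4,interpolation=cv2.INTER_CUBIC))
print(W2[155,322],W2[175,362],W2[200,290],c2["pixels"][200,290])
# tool pose over rail: yaw of finger closing = frame x
print(R.from_quat([0.119,.993,-.001,0]).as_matrix().round(3))
E
```

```text
hook 1 y [0.0754 0.0796 0.0845] x -0.0371 0.0388
 yfit slope [-0.0073  0.0798]
-37.1 199.0; -36.2 197.0; -32.8 193.0; -32.0 193.0; -25.8 181.0; -21.3 175.0; -18.6 175.0; -15.5 177.0; -13.8 179.0; -11.2 181.0; -7.3 179.0; -7.2 177.0; -5.8 185.0; -2.8 196.0; 4.6 182.0; 6.2 173.0; 8.7 177.0; 11.5 178.0; 14.8 175.0; 17.3 179.0; 20.0 181.0; 22.8 179.0; 25.5 183.0; 28.7 184.0; 29.9 178.0; 33.7 177.0; 37.0 175.0; 
hook -1 y [-0.0843 -0.0795 -0.0755] x -0.038 0.0384
 yfit slope [-0.0011 -0.0798]
-38.0 193.0; -35.2 193.0; -33.2 201.0; -25.6 181.0; -24.0 184.0; -19.4 180.0; -17.2 182.0; -14.2 180.0; -12.5 178.0; -9.6 200.0; -8.5 185.0; -7.8 192.0; -4.1 192.0; 2.7 178.0; 6.8 171.0; 9.4 175.0; 11.9 178.0; 13.7 180.0; 16.9 180.0; 19.6 181.0; 23.2 178.0; 25.3 184.0; 28.9 180.0; 32.3 180.0; 36.3 175.0; 
scene offsets
0 0
[6.61161694e-01 2.58677996e-04 1.75106672e-01] [ 0.60931681 -0.15393893  0.19092086] [0.45758193 0.00186312 0.15095041] [42 38 41]
[[-0.972  0.236 -0.   ]
 [ 0.236  0.972 -0.002]
 [-0.    -0.002 -1.   ]]
```

View pics/crop.png

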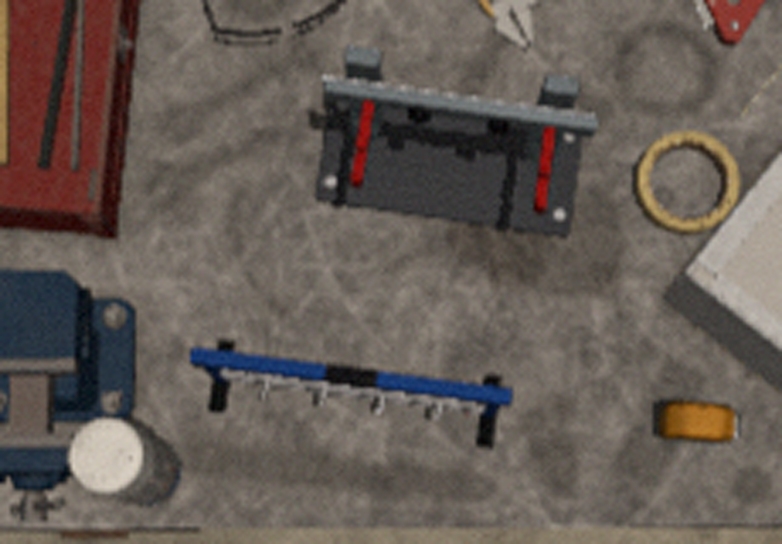

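The crop shows the hooks in the gaps of the stand and the rail with its black middle at about (350,376). The hooks span 76 mm in x as expected, which puts the saddle middle at about (0.636, -0.077), yaw -0.135. The grip point is at (0.466, 0.011), yaw -0.134. I'll move above the frame, passing high over the can.

Call:
move_arm --commands '[[[-0.94,-1.05,-0.6,0,0,0.122],[-1.88,-2.1,-1.2,0,0,0.244],[-2.82,-3.15,-1.8,0,0,0.366],[-3.76,-4.2,-2.25,0,0,0.489],[-4.7,-5.25,-2.25,0,0,0.611],[-5.64,-6.3,-2.25,0,0,0.733],[-6.57,-7.35,-2.25,0,0,0.855],[-7.51,-8.4,-2.25,0,0,0.977],[-8.45,-9.45,-2.25,0,0,1.1],[-9.39,-10.5,-2.25,0,0,1.222],[-10.33,-11.55,-2.25,0,0,1.344],[-11.27,-12.6,-2.25,0,0,1.466]]]' --claw -1

```text
time: 1.6
position: [0.467, 0.0096, 0.4946]
tool_rot: [0.754, 0.657, 0.0, -0.0]
ft_force: [0.6, 0.7, 0.1]
grip_width: 0.0871
grip_force: 0.0
```

```bash
python3 - <<'E'
from rig import *
from h import *
o=get_obs();print(o["time"],np.round(o["position"],4),R.from_quat(o["tool_rot"]).as_matrix().round(4).tolist())
c=camera("wrist");cv2.imwrite("pics/w1.png",c["pixels"]);W=world(c);m=masks(c);x,y,z=np.moveaxis(W,-1,0)
b=W[m["blue"]&(x>.4)&(x<.53)&(abs(y)<.2)&(z>.145)&(z<.165)];print(len(b),[np.round(t,4) for t in line(b)],np.median(b[:,2]))
g=c["pixels"].max(-1);k=W[(g<70)&(abs(x-.466)<.03)&(abs(y-.011)<.04)&(z>.145)&(z<.165)];print(len(k),[np.round(t,4) for t in line(k)] if len(k)>5 else "")
E
```

```text
1.6 [0.467  0.0096 0.4946] [[0.1371, 0.9906, -0.0003], [0.9906, -0.1371, 0.0004], [0.0003, -0.0003, -1.0]]
1835 [array([0.4684, 0.0261]), array([247.061 ,  13.1689]), np.float32(-0.137)] 0.1519099213482398
530 [array([0.467 , 0.0122]), array([43.2019, 13.4729]), np.float32(-0.1303)]
```

View pics/w1.png

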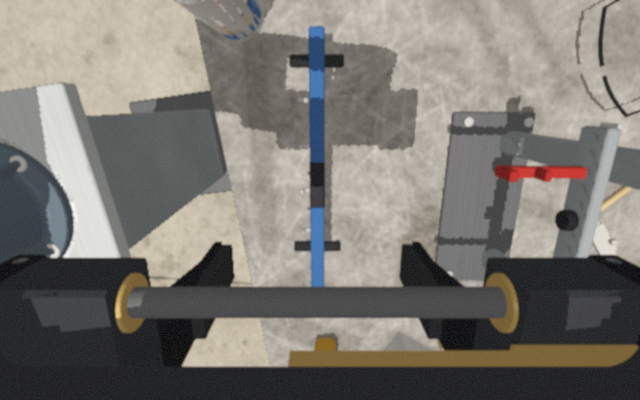

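The wrist view shows the rail midway between the open fingers, at col 317 with the black part at rows 163-207. The left red hook is at (540,172). I'll go down now and grip.

Call:
move_arm --commands '[[[0.06,0,1.2,0,0,0],[0.06,0,2.4,0,0,0],[0.06,0,3.4,0,0,0],[0.06,0,4.1,0,0,0],[0.06,0,4.5,0,0,0],[0.06,0,4.75,0,0,0],[0.06,0,4.75,0,0,0],[0.06,0,4.75,0,0,0]]]'

```text
time: 2.65
position: [0.4672, 0.0138, 0.3053]
tool_rot: [0.752, 0.659, 0.0, 0.001]
ft_force: [-0.8, 0.1, 0.1]
grip_width: 0.0873
grip_force: 0.0
```

Call:
move_arm --commands '[[[0,0,0,0,0,0],[0,0,0,0,0,0],[0,0,0,0,0,0],[0,0,0,0,0,0],[0,0,0,0,0,0],[0,0,0,0,0,0],[0,0,0,0,0,0],[0,0,0,0,0,0],[0,0,0,0,0,0],[0,0,0,0,0,0]]]' --claw 1 --squeeze 35

```text
time: 3.9
position: [0.4672, 0.0137, 0.3048]
tool_rot: [0.753, 0.659, 0.0, 0.0]
ft_force: [0.9, 0.3, -2.1]
grip_width: 0.0134
grip_force: 35.0
```

Call:
move_arm --commands '[[[0,0,-0.3,0,0,0],[0,0,-0.8,0,0,0],[0,0,-1.4,0,0,0],[0,0,-2.0,0,0,0],[0,0,-2.5,0,0,0],[0,0,-2.7,0,0,0],[0,0,-2.7,0,0,0],[0,0,-2.7,0,0,0]]]'

```text
time: 4.9
position: [0.4663, 0.0139, 0.4119]
tool_rot: [0.753, 0.659, -0.001, -0.001]
ft_force: [-0.6, -0.5, -6.0]
grip_width: 0.0138
grip_force: 35.0
```

Call:
move_arm --commands '[[[-0.2,0.4,0,0,0,0],[-0.5,1.1,0,0,0,0],[-0.8,1.9,0,0,0,0],[-1.1,2.7,0,0,0,0],[-1.4,3.4,0,0,0,0],[-1.6,4.0,0,0,0,0],[-1.68,4.3,0,0,0,0],[-1.68,4.49,0,0,0,0],[-1.68,4.49,0,0,0,0],[-1.68,4.49,0,0,0,0]]]'

```text
time: 6.15
position: [0.6335, -0.0763, 0.409]
tool_rot: [0.751, 0.66, -0.005, -0.007]
ft_force: [-9.0, 1.6, -6.7]
grip_width: 0.0154
grip_force: 36.6
```

```bash
python3 - <<'E'
from rig import *
from h import *
o=get_obs();print(o["time"],np.round(o["position"],4),R.from_quat(o["tool_rot"]).as_matrix().round(4).tolist(),o["ft_force"],o["moment"])
M=R.from_quat(o["tool_rot"]).as_matrix();ex=M[:2,1];ey=M[:2,0]
for n in("top","wrist"):
    c=camera(n);W=world(c);m=masks(c);x,y,z=np.moveaxis(W,-1,0)
    L=(W[...,:2]-o["position"][:2])@np.stack([ex,ey],1)
    k=m["blue"]&(abs(L[...,0])<.04)&(abs(L[...,1])<.17)&(z>.2)&(z<.28)
    q=L[k];print(n,"rail",k.sum(),"y",np.percentile(q[:,1],[.3,99.7]).round(4),"x",np.median(q[:,0]).round(4),"z",np.median(W[k][:,2]).round(4), "slope x/y",np.polyfit(q[:,1],q[:,0],1).round(4) ,"zslope",np.polyfit(q[:,1],W[k][:,2],1).round(4))
    for s in(1,-1):
        k=m["red"]&(L[...,0]>-.04)&(L[...,0]<.08)&(abs(L[...,1]*s-.08)<.03)&(z>.16)&(z<.21)
        if k.sum()>3:
            q=L[k];print(" hook",s,k.sum(),"y",np.percentile(q[:,1],[2,50,98]).round(4),"x",np.percentile(q[:,0],[0,100]).round(4))
    sub=c["pixels"][90:230,240:420] if n=="top" else c["pixels"]
    cv2.imwrite(f"pics/{n}2.png",cv2.resize(sub,None,fx=4,fy=4,interpolation=cv2.INTER_CUBIC) if n=="top" else sub)
E
```

```text
6.15 [ 0.6335 -0.0763  0.409 ] [[0.1296, 0.9914, -0.0166], [0.9916, -0.1295, 0.0029], [0.0007, -0.0169, -0.9999]] [-9.02333911  1.55119655 -6.70827697] [0.29555386 1.90568362 0.60698371]
top rail 172 y [-0.1398  0.133 ] x 0.0029 z 0.251 slope x/y [-0.0971 -0.0044] zslope [0.0423 0.2536]
 hook -1 47 y [-0.0843 -0.0795 -0.0751] x [-0.0171  0.0577]
wrist rail 4928 y [-0.0308  0.1115] x -0.0088 z 0.2586 slope x/y [-0.1011 -0.002 ] zslope [0.0431 0.2555]
 hook 1 1749 y [0.0777 0.0821 0.0861] x [-0.0049  0.0595]
 hook -1 332 y [-0.0802 -0.073  -0.0716] x [-0.0175  0.017 ]
```

View pics/top2.png

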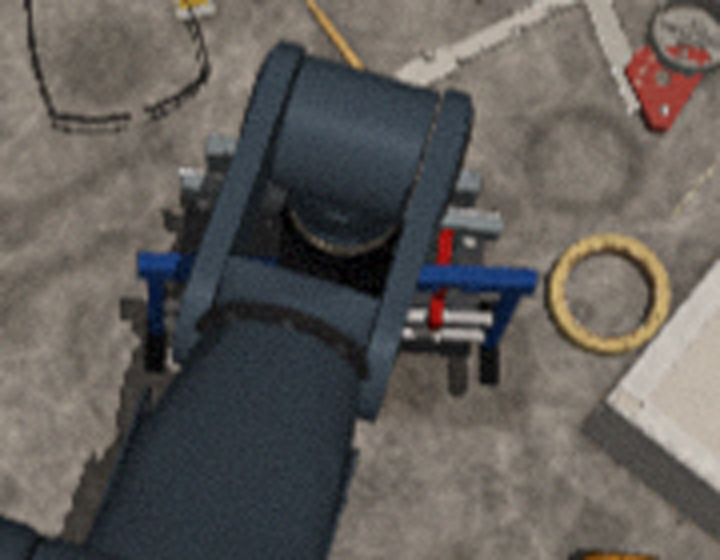

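View pics/wrist2.png

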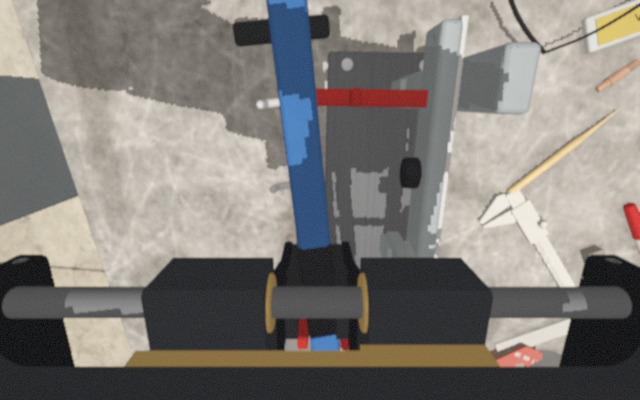

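The pictures show the frame twisted in the grip, with its lower part held back at the hooks. The hook at (370,98) in the wrist view passes the rail, but I carried it too high and the upper rung caught the hook fronts (9 N). I'll back off and look again.

Call:
move_arm --commands '[[[0,-0.3,0,0,0,0],[0,-0.8,0,0,0,0],[0,-1.4,0,0,0,0],[0,-2.0,0,0,0,0],[0,-2.4,0,0,0,0],[0,-2.5,0,0,0,0],[0,-2.5,0,0,0,0],[0,-2.5,0,0,0,0],[0,-2.5,0,0,0,0]]]'

```text
time: 7.38
position: [0.5375, -0.0636, 0.4127]
tool_rot: [0.753, 0.659, 0.0, 0.0]
ft_force: [-0.3, -0.1, -6.1]
grip_width: 0.0136
grip_force: 34.8
```

```bash
cat > look.py <<'E'
from rig import *
from h import *
def look(names=("top","wrist")):
    o=get_obs();print(round(o["time"],2),np.round(o["position"],4),R.from_quat(o["tool_rot"]).as_matrix().round(3).tolist(),o["ft_force"].round(1),o["moment"].round(2),o["grip_width"])
    M=R.from_quat(o["tool_rot"]).as_matrix();ex=M[:2,1]/np.linalg.norm(M[:2,1]);ey=np.array([-ex[1],ex[0]])
    for n in names:
        c=camera(n);W=world(c);m=masks(c);z=W[...,2];zg=o["position"][2]-.164
        L=(W[...,:2]-o["position"][:2])@np.stack([ex,ey],1)
        k=m["blue"]&(abs(L[...,0])<.04)&(abs(L[...,1])<.17)&(z>zg+.003)&(z<zg+.03)
        q=L[k];print(n,"rail",k.sum(),"y",np.percentile(q[:,1],[.3,99.7]).round(4),"z",np.median(W[k][:,2]).round(4),"x(y)",np.polyfit(q[:,1],q[:,0],1).round(4) ,"z(y)",np.polyfit(q[:,1],W[k][:,2],1).round(4))
        k=m["blue"]&(abs(L[...,0])<.08)&(abs(L[...,1])<.17)&(z>zg-.14)&(z<zg-.02)
        q=L[k];
        if k.sum()>20: print("  lower blue x(z)",k.sum(),np.polyfit(W[k][:,2]-zg,q[:,0],1).round(3))
        for s in(1,-1):
            k=m["red"]&(W[...,0]>.58)&(W[...,0]<.72)&(abs(W[...,1]+.0775-s*.08)<.03)&(z>.16)&(z<.21)
            if k.sum()>3: q=L[k];print("  hook",s,k.sum(),"y",np.percentile(q[:,1],[2,50,98]).round(4),"x",np.percentile(q[:,0],[0,100]).round(4))
    return c
E
python3 -c "
from look import *
c=look();cv2.imwrite('pics/wrist3.png',c['pixels'])
c=camera('scene');cv2.imwrite('pics/scene3.png',cv2.resize(c['pixels'][90:250,230:430],None,fx=3.5,fy=3.5,interpolation=cv2.INTER_CUBIC))"
```

```text
7.38 [ 0.5375 -0.0636  0.4127] [[0.133, 0.991, 0.001], [0.991, -0.133, -0.0], [-0.0, 0.001, -1.0]] [-0.3 -0.1 -6.1] [-0.1  -0.01  0.02] 0.013638211444059394
top rail 144 y [-0.1396  0.1345] z 0.2565 x(y) [-0.003  -0.0016] z(y) [0.0289 0.2581]
  hook 1 68 y [0.0756 0.0813 0.0851] x [0.0825 0.1572]
  hook -1 31 y [-0.0839 -0.0792 -0.0746] x [0.1268 0.1549]
wrist rail 5173 y [-0.0277  0.1113] z 0.2613 x(y) [-0.0074 -0.0004] z(y) [0.0341 0.2589]
  hook 1 2095 y [0.0775 0.0821 0.0866] x [0.0801 0.157 ]
  hook -1 516 y [-0.0817 -0.0767 -0.0725] x [0.1222 0.1551]
```

View pics/scene3.png

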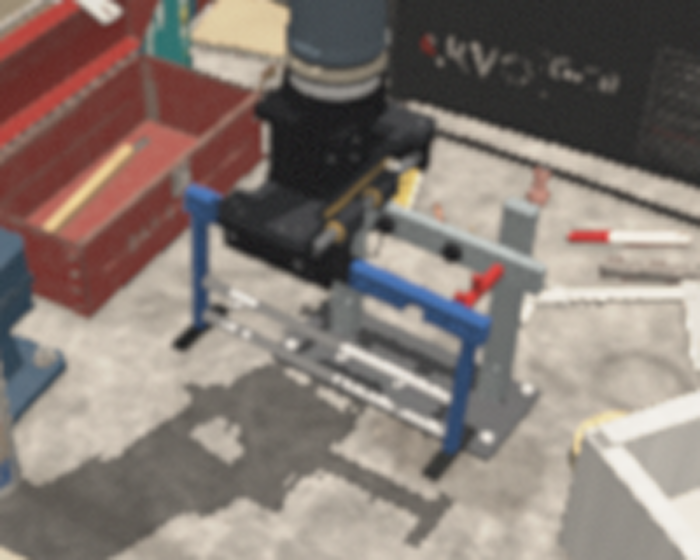

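The frame has realigned with the pads in yaw and now hangs with its left end about 0.03 rad high. The scene crop shows the rail clear in front of the hooks, with the notch at (410,310) and the right hook at (480,285). I'll go lower, level it, and check the pitch.

Call:
move_arm --commands '[[[0.05,0,0.1,0,-0.01,0],[0.12,0,0.3,0,-0.02,0],[0.2,0,0.6,0,-0.03,0],[0.22,0,0.8,0,-0.03,0],[0.22,0,0.8,0,-0.03,0],[0.22,0,0.8,0,-0.03,0]]]'

```text
time: 8.28
position: [0.5383, -0.0548, 0.3808]
tool_rot: [0.752, 0.658, -0.011, 0.01]
ft_force: [1.0, 0.2, -6.7]
grip_width: 0.0135
grip_force: 34.8
```

```bash
python3 -c "
from look import *
look(('top','wrist','scene'))"
```

```text
8.28 [ 0.5383 -0.0548  0.3808] [[0.133, 0.991, -0.004], [0.991, -0.133, -0.03], [-0.03, 0.0, -1.0]] [ 1.   0.2 -6.7] [-0.05  0.03  0.03] 0.013494009551511067
top rail 154 y [-0.144   0.1307] z 0.2255 x(y) [-0.0025 -0.0017] z(y) [0.004  0.2258]
  hook 1 24 y [0.0667 0.0719 0.0758] x [0.1319 0.1575]
  hook -1 79 y [-0.0931 -0.0882 -0.0834] x [0.0793 0.1547]
wrist rail 5479 y [-0.0327  0.1072] z 0.2276 x(y) [-0.0043 -0.0003] z(y) [0.0049 0.2273]
  hook 1 2964 y [0.069  0.0734 0.0778] x [0.0802 0.1576]
  hook -1 1204 y [-0.0902 -0.0824 -0.0807] x [0.11   0.1556]Traceback (most recent call last):
  File "<string>", line 3, in <module>
    look(('top','wrist','scene'))
    ~~~~^^^^^^^^^^^^^^^^^^^^^^^^^
  File "look.py", line 10, in look
    q=L[k];print(n,"rail",k.sum(),"y",np.percentile(q[:,1],[.3,99.7]).round(4),"z",np.median(W[k][:,2]).round(4),"x(y)",np.polyfit(q[:,1],q[:,0],1).round(4) ,"z(y)",np.polyfit(q[:,1],W[k][:,2],1).round(4))
                                      ~~~~~~~~~~~~~^^^^^^^^^^^^^^^^^^
    return _quantile_unchecked(
        a, q, axis, out, overwrite_input, method, keepdims, weights)
    return _ureduce(a,
                    func=_quantile_ureduce_func,
    ...<5 lines>...
                    overwrite_input=overwrite_input,
                    method=method)
    r = func(a, **kwargs)
    result = _quantile(arr,
                       quantiles=q,
    ...<2 lines>...
                       out=out,
                       weights=wgt)
    slices_having_nans = np.isnan(arr[-1, ...])
                                  ~~~^^^^^^^^^
IndexError: index -1 is out of bounds for axis 0 with size 0
```

Call:
move_arm --commands '[[[0,0.3,0,0,0,0],[0,0.7,0,0,0,0],[0,1.2,0,0,0,0],[0,1.7,0,0,0,0],[0,2.1,0,0,0,0],[0,2.4,0,0,0,0],[0,2.5,0,0,0,0],[0,2.5,0,0,0,0],[0,2.5,0,0,0,0],[0,2.5,0,0,0,0]]]'

```text
time: 9.68
position: [0.6368, -0.0678, 0.3808]
tool_rot: [0.752, 0.658, -0.011, 0.01]
ft_force: [0.3, -0.5, -6.5]
grip_width: 0.0137
grip_force: 34.8
```

```bash
python3 -c "
from look import *
c=look();cv2.imwrite('pics/wrist4.png',c['pixels'])"
```

```text
9.68 [ 0.6368 -0.0678  0.3808] [[0.133, 0.991, -0.004], [0.991, -0.133, -0.03], [-0.03, -0.0, -1.0]] [ 0.3 -0.5 -6.5] [-0.03  0.04  0.02] 0.013706280747198981
top rail 163 y [-0.1449  0.1306] z 0.2255 x(y) [-0.0046 -0.0022] z(y) [0.0034 0.2258]
  hook -1 54 y [-0.093  -0.0883 -0.0835] x [-0.0188  0.0568]
wrist rail 5606 y [-0.0341  0.1073] z 0.2274 x(y) [-0.003  -0.0005] z(y) [0.0044 0.2271]
  hook 1 2149 y [0.0687 0.0731 0.0774] x [-0.0177  0.0576]
  hook -1 160 y [-0.0824 -0.0814 -0.0806] x [-0.019  0.019]
```

View pics/wrist4.png

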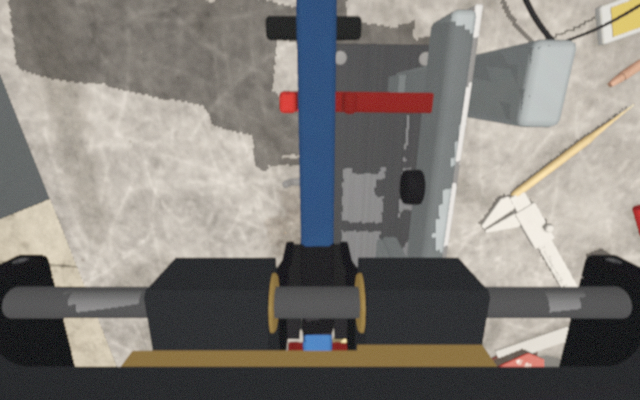

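The rail lies over both U's: the hook tip at (287,102) is on one side and the rear stop at (348,102) on the other, with no contact force. I'll lower it slowly and feel for contact.

Call:
move_arm --commands '[[[0,0.04,0.1,0,0,0],[0.01,0.04,0.25,0,0,0],[0.01,0.04,0.4,0,0,0],[0.015,0.04,0.5,0,0,0],[0.015,0.04,0.54,0,0,0],[0.015,0.04,0.54,0,0,0],[0.015,0.04,0.54,0,0,0]]]'

```text
time: 10.65
position: [0.6389, -0.0682, 0.3594]
tool_rot: [0.752, 0.658, -0.011, 0.01]
ft_force: [-0.0, 0.2, -6.1]
grip_width: 0.0139
grip_force: 34.8
```

Call:
move_arm --commands '[[[0,0,0.025,0,0,0],[0,0,0.05,0,0,0],[0,0,0.05,0,0,0]]]'

```text
time: 11.02
position: [0.6387, -0.0683, 0.357]
tool_rot: [0.752, 0.658, -0.011, 0.01]
ft_force: [-0.8, 0.0, -6.3]
grip_width: 0.0137
grip_force: 34.8
```

Call:
move_arm --commands '[[[0,0,0.025,0,0,0],[0,0,0.05,0,0,0],[0,0,0.05,0,0,0]]]'

```text
time: 11.4
position: [0.6387, -0.0683, 0.355]
tool_rot: [0.752, 0.658, -0.011, 0.01]
ft_force: [-0.4, 0.9, -6.5]
grip_width: 0.0132
grip_force: 34.8
```

Call:
move_arm --commands '[[[0,0,0.025,0,0,0],[0,0,0.05,0,0,0],[0,0,0.05,0,0,0]]]'

```text
time: 11.78
position: [0.6387, -0.0684, 0.353]
tool_rot: [0.752, 0.658, -0.011, 0.01]
ft_force: [-0.5, -0.5, -6.2]
grip_width: 0.0138
grip_force: 34.8
```

Call:
move_arm --commands '[[[0,0,0.025,0,0,0],[0,0,0.05,0,0,0],[0,0,0.05,0,0,0]]]'

```text
time: 12.15
position: [0.6387, -0.0684, 0.351]
tool_rot: [0.752, 0.658, -0.011, 0.01]
ft_force: [0.7, 0.9, -6.9]
grip_width: 0.0137
grip_force: 34.8
```

Call:
move_arm --commands '[[[0,0,0.025,0,0,0],[0,0,0.05,0,0,0],[0,0,0.05,0,0,0]]]'

```text
time: 12.52
position: [0.6386, -0.0685, 0.349]
tool_rot: [0.752, 0.658, -0.011, 0.01]
ft_force: [0.2, 0.4, -7.3]
grip_width: 0.0139
grip_force: 34.8
```

Call:
move_arm --commands '[[[0,0,0.025,0,0,0],[0,0,0.05,0,0,0],[0,0,0.05,0,0,0]]]'

```text
time: 12.9
position: [0.6387, -0.0685, 0.347]
tool_rot: [0.752, 0.658, -0.011, 0.01]
ft_force: [-0.6, -0.5, -5.5]
grip_width: 0.0134
grip_force: 34.8
```

Call:
move_arm --commands '[[[0,0,0.025,0,0,0],[0,0,0.025,0,0,0],[0,0,0.025,0,0,0]]]'

```text
time: 13.28
position: [0.6387, -0.0686, 0.3461]
tool_rot: [0.752, 0.658, -0.011, 0.01]
ft_force: [-0.5, 0.2, -6.4]
grip_width: 0.0137
grip_force: 34.8
```

Call:
move_arm --commands '[[[0,0,0.025,0,0,0],[0,0,0.025,0,0,0],[0,0,0.025,0,0,0]]]'

```text
time: 13.65
position: [0.6387, -0.0686, 0.3451]
tool_rot: [0.752, 0.658, -0.011, 0.01]
ft_force: [0.5, -1.2, -5.9]
grip_width: 0.0137
grip_force: 34.8
```

Call:
move_arm --commands '[[[0,0,0.025,0,0,0],[0,0,0.025,0,0,0],[0,0,0.025,0,0,0]]]'

```text
time: 14.02
position: [0.6388, -0.0686, 0.3444]
tool_rot: [0.752, 0.659, -0.011, 0.01]
ft_force: [-0.2, 0.6, -3.9]
grip_width: 0.0138
grip_force: 34.8
```

Call:
move_arm --commands '[[[0,0,0.02,0,0,0],[0,0,0.02,0,0,0],[0,0,0.02,0,0,0]]]'

```text
time: 14.4
position: [0.6387, -0.0686, 0.3443]
tool_rot: [0.752, 0.658, -0.011, 0.01]
ft_force: [-2.8, 1.9, 4.1]
grip_width: 0.0137
grip_force: 34.8
```

```bash
python3 -c "
from look import *
look()"
```

```text
14.4 [ 0.6387 -0.0686  0.3443] [[0.133, 0.991, -0.003], [0.991, -0.133, -0.03], [-0.03, 0.001, -1.0]] [-2.8  1.9  4.1] [ 0.06  0.48 -0.02] 0.013655569120925736
top rail 152 y [-0.1455  0.1288] z 0.1897 x(y) [-0.0017 -0.0015] z(y) [0.003  0.1898]
  hook -1 60 y [-0.0926 -0.0877 -0.0835] x [-0.0211  0.0539]
wrist rail 4617 y [0.017  0.1074] z 0.1907 x(y) [-0.0061 -0.0003] z(y) [0.0016 0.1906]
  hook 1 3762 y [0.069  0.0737 0.0782] x [-0.02    0.0557]
```

The bearing on the hooks is 10.5 N. The rail top is level at about 0.190 m, so the ceilings are at 0.178 and both notches are home. I'll hold briefly, ease off, then let go.

Call:
move_arm --commands '[[[0,0,0,0,0,0],[0,0,0,0,0,0],[0,0,0,0,0,0],[0,0,0,0,0,0],[0,0,0,0,0,0]]]'

```text
time: 15.12
position: [0.6387, -0.0686, 0.3443]
tool_rot: [0.752, 0.659, -0.011, 0.01]
ft_force: [-3.5, 1.0, 5.9]
grip_width: 0.0136
grip_force: 34.8
```

Call:
move_arm --commands '[[[0,0,-0.01,0,0,0],[0,0,-0.01,0,0,0]]]' --squeeze 10

```text
time: 15.38
position: [0.6388, -0.0687, 0.3442]
tool_rot: [0.752, 0.659, -0.011, 0.01]
ft_force: [-2.1, 1.1, 6.2]
grip_width: 0.0139
grip_force: 10.0
```

Call:
move_arm --commands '[[[0,0,0,0,0,0],[0,0,0,0,0,0],[0,0,0,0,0,0],[0,0,0,0,0,0],[0,0,0,0,0,0]]]' --claw 0.2

```text
time: 16.0
position: [0.6387, -0.0687, 0.3436]
tool_rot: [0.752, 0.658, -0.011, 0.01]
ft_force: [0.8, -0.0, 0.1]
grip_width: 0.0346
grip_force: 0.0
```

Released with no force on the tool. I'll retreat straight up, then check.

Call:
move_arm --commands '[[[0,0,-0.2,0,0,0],[-0.01,0,-0.5,0,0,0],[-0.03,0,-1.0,0,0,0],[-0.04,0,-1.5,0,0,0],[-0.08,0,-2.5,0,0,0],[-0.1,0,-3.5,0,0,0],[-0.1,0,-4.0,0,0,0],[-0.1,0,-4.0,0,0,0]]]'

```text
time: 17.0
position: [0.6389, -0.0677, 0.507]
tool_rot: [0.752, 0.659, -0.01, 0.012]
ft_force: [-0.6, -0.3, -0.2]
grip_width: 0.0348
grip_force: 0.0
```

```bash
python3 -c "
from rig import *
from h import *
o=get_obs();print(o['time'],o['ft_force'].round(1))
for n in('top','wrist','scene'):
    c=camera(n);W=world(c);m=masks(c);x,y,z=np.moveaxis(W,-1,0)
    k=m['blue']&(x>.58)&(x<.7)&(y>-.25)&(y<.1)&(z>.18)&(z<.21);q=W[k]
    if len(q)>5: print(n,len(q),[np.round(t,4) for t in line(q)],'ztop',np.polyfit(q[:,1],q[:,2],1).round(4),np.median(q[:,2]).round(4))
    if n=='scene': cv2.imwrite('pics/scene5.png',cv2.resize(c['pixels'][90:250,230:430],None,fx=3.5,fy=3.5,interpolation=cv2.INTER_CUBIC))
"
```

```text
17.0 [-0.6 -0.3 -0.2]
top 132 [array([ 0.6244, -0.1677]), array([91.077 , 12.1856]), np.float32(-0.1265)] ztop [-0.     0.189] 0.189
wrist 2200 [array([ 0.6375, -0.0738]), array([274.9766,  12.6461]), np.float32(-0.1316)] ztop [0.0014 0.1907] 0.1906
```

View pics/scene5.png

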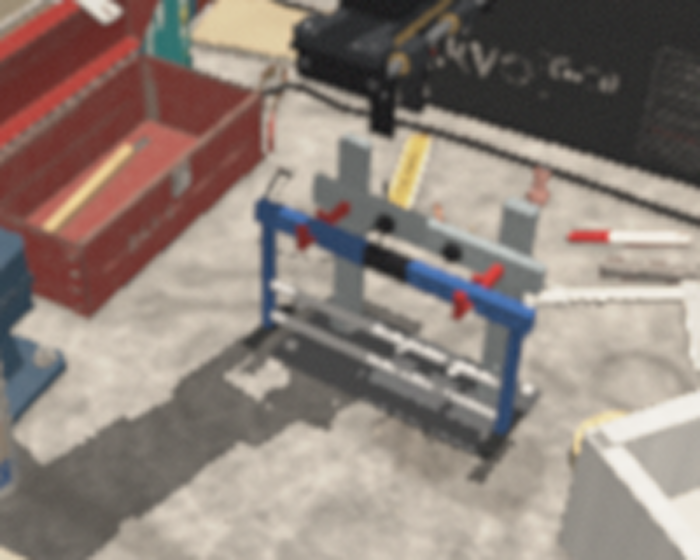

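The frame hangs upright and level on both hooks, at about (305,230) and (475,290), with the gripper clear above it. The rail top at 0.1905 puts the ceilings at about 0.178, and the saddle offset in x is about 1 mm.

```bash
python3 -c "
from rig import *
print(hand_in())"
```

```text
the job is handed in; nothing more can be done
None
```

The blue frame hangs released on both red hooks and the job is handed in; on the way the upper rung caught the hook fronts once (about 9 N), and afterwards both notches measured home, pressed at about 10–12 N, though I did not re-measure the bystanders and no verdict came back.

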